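Uncover the slide warmer and hold the magnifier over the test slide

ROBOT

A 6-joint arm with a two-finger parallel gripper is mounted at the origin on the work surface. World frame = base frame: x ahead of the robot, y to its left, z up, the work surface at z = 0. Lengths are in m, angles in rad, forces in N, time in s.
With the tool pointing down it reaches from about 0.4 to 0.925 m from the base axis. Payload 3.4 kg.
Tool frame: the origin (TCP) lies at the very end of the fingers, on their centre line; the grasp point (between the pads) lies r.hold_point_z behind it (r.hold_point_z is the distance from the TCP to the grasp point, in m); z points along the fingers, y is the line along which they close (so a half turn about z gives the same grasp; the last joint's range is limited). The gripper opens to 85 mm and grips with 20 to 120 N. Pads are 22 mm wide; open, the fingers measure 114 mm over their backs; the gripper's body (76 mm by 85 mm) begins 54 mm behind the grasp point. The pads swing forward as they close: fully open they stand 13 mm farther back than shut.
Start: joints at [1.155, 0.307, 1.506, -0, 1.328, -0.073], TCP at [0.193, 0.542, 0.231] pointing down, gripper open.
Joint ranges: [-3.12, 3.12], [-1.05, 2.28], [0.14, 2.33], [-1.42, 4.57], [0.1, 2.73], [-2.68, 2.68]. Speed limits (rad/s): [2.57, 2.57, 3.14, 3.14, 3.14, 3.14].

INTERFACE

Orientations are given as a rotation vector (axis times angle).
In Python, from workcell import r gives the robot as it stands.
- The arm moves only by the tool play_rows, never from a script. Its argument "plan" is text: rows parted by semicolons, each of 6 numbers parted by spaces: the shift along the tool's x, y, z normalised to -1 to 1, where 1 is 0.5 m, then the turn, a rotation vector about the tool's x, y, z normalised to -1 to 1, where 1 is 90 degrees. In form: dx dy dz rx ry rz; .... A call has 1 to 20 rows; each row shifts and turns the commanded pose from where the row before left it, along the tool's axes as they then stand; what a row does not reach is not made up. A row lasts 1/8 s, in which the tool goes at most 62.5 mm and 10.7 degrees, less where a joint would pass 70% of its speed; a pose out of reach is approached as far as the arm can. A call with a number of a shift or a turn outside -1 to 1 is refused whole. A call with a gripper value outside its range is refused whole. "jaw" is the finger opening in mm, from 0 to 85.4, set as the call begins (left out, the last holds). The fingers move at their own pace and stop on an object; the grip force is fixed at half the most. Time passes only in rows, so rows that do not move let the fingers close. It gives the time, the measured TCP pose, the force, the opening and the grip force at its end, in the units of the state.
- r.state(): the state, without advancing time (a new reading comes with each control period).
- r.snapshot(name): name is "scene" or "top" or "wrist"; returns the picture (384x512x3 uint8, red, green, blue); there is no depth.
- r.camera_model(name): a dict with "camera_matrix" (3x3 intrinsics, pixels), "rvec" (rotation vector, rad) and "tvec" (3), from world to camera coordinates, as OpenCV has them. Camera axes: x right, y down, z forward; pixel columns grow to the right and rows downward; lengths in m; the calibration is good to about 2 mm. A picture is of the moment at which its call begins: read the wrist's pose just before it. camera_model takes no time and is no camera call; for the wrist camera it gives the pose at the moment of the call.
- r.sign_off(): hands the job in; it is judged then, once.
The state is a dict: "time": time; "qpos": joint angles; "qvel": joint speeds; "joint_torque": joint torques, N m; "tcp_pos": TCP position; "orientation": TCP orientation; "wrist_force": force on the tool from outside, world axes, zero at the start; "ft_torque": the same for the moment, N m; "grip_width": finger opening in m; "grasp_force": force on a finger pad.
Only numpy, scipy, OpenCV 4.12 (cv2) and the standard library are available. Lean on these libraries where they do the work, as an engineer would, in place of code of your own. Each camera call takes 0.05 s, during which the arm holds its last target. There are 200 camera calls.

TASK

The reactions on the test slide in the slide warmer are due to be read: lift the warmer's cover plate off its pins and lay it down gently, handle up, in the middle of the white bench pad. Then take the rectangular magnifier by its handle, carry it over the tube rack and hold it still above the slide, centred on it, level, its long side along the slide's long side and its underside about 25 mm above the slide's face, touching neither slide nor warmer. Finish there, still holding the magnifier for me to look through; do not touch or shift the slide, and leave everything else on the bench where it stands.

Things in the scene. Friction and masses are not known exactly. Their poses are not given: they have to be found in the camera images.
- warmer: slide warmer: a white box with an aluminium rim, 140 (x) x 190 (y) mm, fixed to the bench; dark display and two small knobs on its front (-x) side. Origin at the centre of its underside. Rim top at z = 72 mm; the open chamber inside the rim is 90 (x) x 130 (y) mm with its floor at z = 60 mm. Two steel pins, 6 mm thick, stand on the rim at y = +-80 mm, x = 0, with tips at z = 85 mm
- cover: loose aluminium cover plate, 136 (x) x 186 (y) x 4 mm, about 0.3 kg, lying on the warmer's rim with its two 10 mm holes over the pins. Origin at the centre of the plate's underside. Black bridge handle over the centre: a bar along y, 90 mm long, 14 mm wide (x), from z = 26 to 36 mm, on a post at each end, free space under it between y = -32 and +32 mm
- slide: dark glass test slide, 50 (x) x 90 (y) x 4 mm, with six pale rings, lying loose on the floor of the warmer's chamber, hidden by the cover at first; not quite central or square in it. Origin at the centre of its underside; its face is at z = 4 mm
- magnifier: rectangular hand magnifier, 0.16 kg, flat on the bench: black frame 74 (x) x 114 (y) x 12 mm round a clear lens. Origin at the lens centre, on the underside (the bench plane when lying). Black handle along -x, x = -49 to -142 mm, 24 mm wide (y), z = 0 to 16 mm, joined by a thin steel neck. Balances at about x = -45 mm: grip the handle close to the neck (x = -68 mm)
- pad: white paper bench pad, 200 (x) x 240 (y) x 2 mm, flat on the bench and fixed. Origin at the centre of its underside
- rack: white plastic test-tube rack, 200 (x) x 62 x 70 mm high, about 108 mm high over the stoppers of its 8 glass tubes; stands between the magnifier and the warmer. Loose, leave alone; origin at the centre of its underside
- cup_a: frosted specimen cup with a red screw lid, 66 mm across, 71 mm high; leave alone; origin at the centre of its underside
- cup_b: another such cup
- cup_c: another such cup
- strip_bottle: white test-strip bottle with a black cap, 43 mm across, 114 mm high; leave alone; origin at the centre of its underside
- dropper: small amber dropper bottle, 26 mm across, 78 mm high; leave alone; origin at the centre of its underside
- marker: blue marker pen lying on the bench, 120 (its y) x 12 mm; leave alone; origin at the centre of its underside
Things that resemble listed ones, but are neither listed nor needed, are in the scene too. Of the things shaped like the cover, the aluminium one is meant.

How it is judged:
On the way, in this order (a step that is already met when the one before it is completed fails the run):
1. the cover plate is lifted clear of the pins (z of cover in the frame of warmer above 0.09 m), for 0.1 s.
2. the cover plate lies flat, handle up, in the middle of the bench pad and is let go (horizontal distance between cover and pad below 0.06 m and height (world z) of cover below 0.012 m and angle between cover's own z axis and vertical below 0.06 rad and linear speed of cover below 0.02 m/s and contact force between cover and the fingers below 0.05 N), for 0.3 s.
3. the magnifier is held up higher than the tubes in the rack (height (world z) of magnifier above 0.11 m and contact force between magnifier and the fingers above 1 N), for 0.2 s.
At the end, for the whole second after the job is handed in: Magnifier held still, touching no slide or warmer, underside 10-40 mm over the slide's face, centres within 12 mm, level within 0.10 rad, long sides within 0.12 rad (either way round). Cover flat, handle up, released, within 60 mm of the pad's centre; slide within 6 mm of where it lay (all of step 2 and horizontal distance between magnifier and slide below 0.012 m and z of magnifier in the frame of slide between 0.014 and 0.044 m and angle between magnifier's own z axis and vertical below 0.1 rad and angle between the y axis of magnifier and the y axis of slide, either way round below 0.12 rad and linear speed of magnifier below 0.02 m/s and angular speed of magnifier below 0.1 rad/s and contact force between magnifier and the fingers above 1 N and contact force between magnifier and warmer below 0.05 N and contact force between magnifier and slide below 0.05 N and distance of slide from where it was at the start of the episode below 0.006 m and contact force between slide and the arm below 0.05 N and contact force between slide and the fingers below 0.05 N); the arm keeps its last pose, push and grip.
It fails at once if the slide is touched by the robot, the magnifier or the cover (contact force between slide and magnifier above 0.5 N or contact force between slide and cover above 0.5 N or contact force between slide and the fingers above 0.5 N or contact force between slide and the arm above 0.5 N).
It fails at once if the slide is shifted by more than 6 mm (distance of slide from where it was at the start of the episode above 0.006 m).
It fails at once if the cover is dropped on the bench (from more than about 25 mm) (height (world z) of cover below 0.03 m and linear speed of cover above 0.7 m/s).
It fails at once if the rack, a cup, a bottle or the marker is shifted by more than 20 mm or knocked over (distance of any of rack, cup_a, cup_b, cup_c, strip_bottle, dropper, marker from where it was at the start of the episode above 0.02 m).
It also fails if it takes over 69 s, if anything falls off the work surface, if the arm or the gripper's body presses on something with over 40 N, if the wrist force passes 120 N, or if a joint passes its speed limit or range.

## Working session

There is one attempt and no reset: what is moved stays moved. The work goes in short steps, Python scripts to look and compute and a tool call to move; the robot and the scene stay as the last step left them, time stands still between calls to the robot, and variables do not carry over. Pictures are saved under pics/ and viewed, at most 13 in all, crops included, and the job is handed in when it is done.

Besides the shell and the picture viewer there is one more tool, called after "Emit:" by a JSON object that holds its "api" and its "payload", one argument or row to a line. play_rows: Moves the arm, as the interface text tells. Its arguments: {"type":"object","properties":{"plan":{"type":"string"},"jaw":{"type":"number"}},"required":["plan"]}

```bash
mkdir -p pics; ls; python3 - <<'E'
from workcell import r
import cv2,numpy as np
print(r.state(), r.hold_point_z)
for n in("scene","top"):
    cv2.imwrite(f"pics/{n}0.png",cv2.resize(r.snapshot(n)[:,:,::-1],(800,600),interpolation=cv2.INTER_CUBIC))
    m=r.camera_model(n);print(n,m)
E
```

```text
pics
{'time': 0.0, 'qpos': array([ 1.15548785e+00,  3.07528781e-01,  1.50765821e+00,  1.09533451e-05,
        1.32839112e+00, -7.34903213e-02]), 'qvel': array([-1.14111858e-03,  9.82017465e-05,  1.69990141e-04, -3.64496849e-04,
       -6.77988240e-04, -6.73811948e-04]), 'joint_torque': array([-3.11379059e-03, -4.57545841e+01, -2.51909316e+01, -4.79105220e-04,
        1.30901736e-02, -2.14253575e-06]), 'tcp_pos': array([0.19247624, 0.54109836, 0.23041208]), 'orientation': array([-5.34236966e-01, -3.09533567e+00,  3.02156407e-03]), 'wrist_force': array([ 0.77161501, -0.81827284, -1.07871038]), 'ft_torque': array([ 0.03113914, -0.02959243,  0.03158159]), 'grasp_force': 0.0, 'grip_width': 0.08548640407728474} 0.0187
scene {'camera_matrix': array([[397.1171129 ,   0.        , 254.55218296],
       [  0.        , 397.1171129 , 191.31919033],
       [  0.        ,   0.        ,   1.        ]]), 'rvec': array([ 1.11559503,  2.49032965, -0.90387907]), 'tvec': array([ 0.38391477, -0.24550953,  1.51063076])}
top {'camera_matrix': array([[448.70428791,   0.        , 251.259744  ],
       [  0.        , 448.70428791, 200.46721565],
       [  0.        ,   0.        ,   1.        ]]), 'rvec': array([ 2.16959721, -2.12453732,  0.18319022]), 'tvec': array([-0.0249615 ,  0.53130166,  1.09455477])}
```

View pics/top0.png

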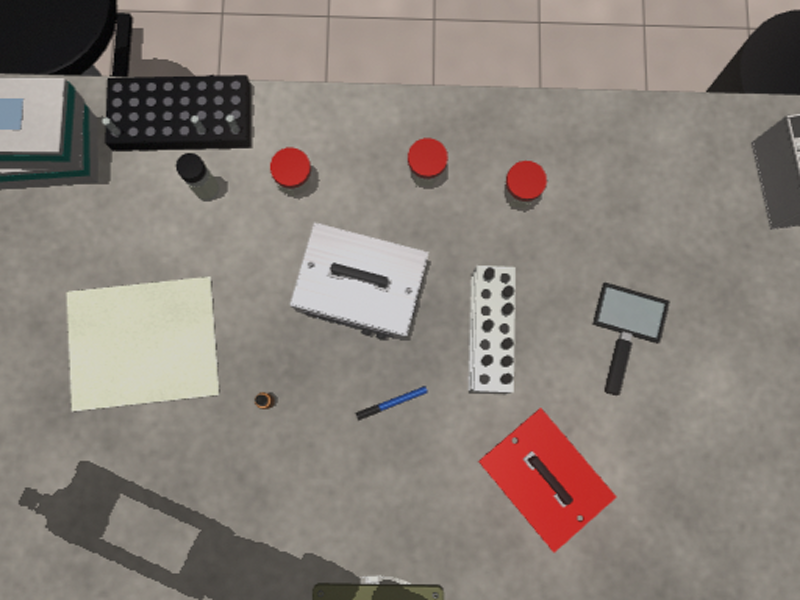

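View pics/scene0.png

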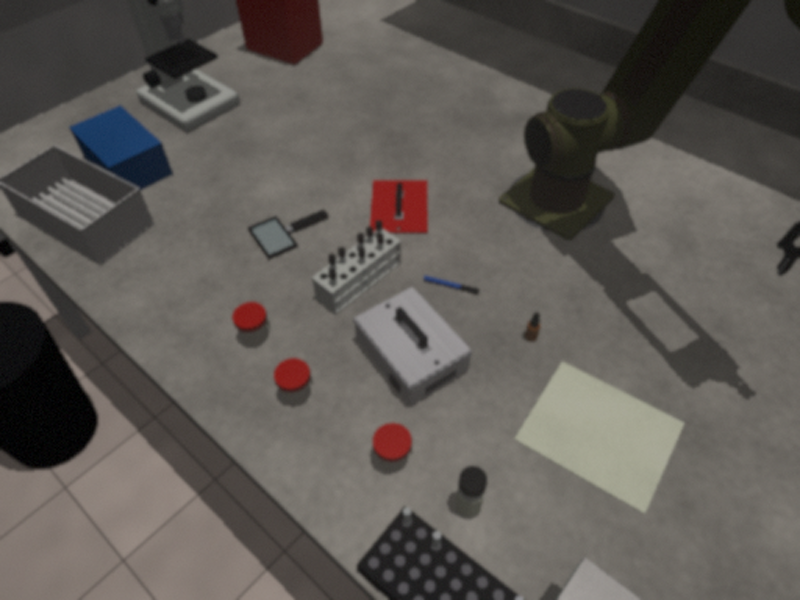

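The top picture shows the aluminium cover on the warmer (360,275), the red decoy plate (548,480), the pad (143,344), the magnifier (630,312, handle down to 613,390) and the rack (494,328). Of the things shaped like the cover, the one at (360,275) is aluminium and sits on the warmer's pins, so that is the one I'll take. Next is a close crop of it.

```bash
cat > h.py <<'E'
from workcell import r
import cv2,numpy as np
from scipy.spatial.transform import Rotation as R
def ray(name,uv,z,m=None):
    "pixels (native) -> world points on plane z"
    m=m or r.camera_model(name); A=R.from_rotvec(m["rvec"]).as_matrix(); t=m["tvec"]
    d=np.c_[np.atleast_2d(uv),np.ones(len(np.atleast_2d(uv)))]@np.linalg.inv(m["camera_matrix"]).T@A
    c=-A.T@t
    return c+d*((z-c[2])/d[:,2])[:,None]
def big(p): return (np.array(p,float)+.5)/1.5625-.5
def crop(img,x,y,w,h,k,f): cv2.imwrite(f,cv2.resize(img[y:y+h,x:x+w,::-1],None,fx=k,fy=k,interpolation=cv2.INTER_CUBIC))
def uncrop(p,x,y,k): return (np.array(p,float)+.5)/k-.5+[x,y]
E
python3 - <<'E'
from h import *
np.set_printoptions(precision=4,suppress=True)
im=r.snapshot("top"); cv2.imwrite("pics/top_raw.png",im[:,:,::-1])
crop(im,180,135,260,130,3,"pics/c1.png")
P=ray("top",big([(67,291),(211,278),(218,396),(72,410)]),.002)
print("pad",P,P.mean(0),np.linalg.norm(np.diff(P,axis=0),axis=1))
E
```

```text
pad [[0.5639 0.5316 0.002 ]
 [0.5916 0.2931 0.002 ]
 [0.3946 0.2698 0.002 ]
 [0.3671 0.5055 0.002 ]] [0.4793 0.4    0.002 ] [0.2402 0.1984 0.2373]
```

View pics/c1.png

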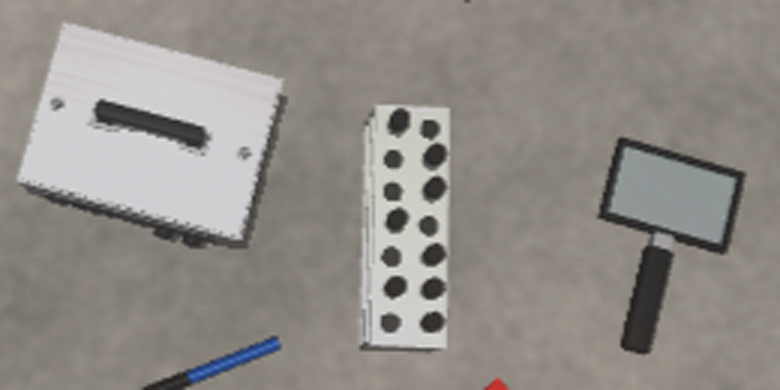

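Close crop: aluminium cover with corners (66,23), (284,78) and bar ends (97,108), (208,138). Magnifier frame corners are (620,138), (744,174), (724,252), (600,216), and the handle runs from (658,248) to (636,352).

```bash
python3 - <<'E'
from h import *
np.set_printoptions(precision=4,suppress=True)
c=lambda p: uncrop(p,180,135,3)
def show(n,p,z):
    P=ray("top",c(p),z); print(n,P[:,:2].tolist(),"mean",P.mean(0),"d",np.linalg.norm(np.diff(P,axis=0),axis=1),"yaw",[float(np.arctan2(-(a-b)[0],(a-b)[1])) for a,b in zip(P[:-1],P[1:])])
show("cover top edge",[(66,23),(284,78)],.076)
show("cover corners",[(66,23),(284,78),(245,240),(18,182)],.076)
show("bar",[(97,107),(208,137)],.108)
show("pins",[(57,104),(245,153)],.085)
show("mag",[(620,138),(744,174),(724,252),(600,216)],.012)
show("handle",[(658,248),(636,352)],.016)
show("rack",[(375,105),(450,108),(447,348),(368,347)],.07)
show("tubes",[(399,119),(432,322)],.108)
show("marker",[(280,343)],.01)
s=r.state();Rm=R.from_rotvec(s["orientation"]).as_matrix();print(Rm,s["tcp_pos"])
m=r.camera_model("wrist");A=R.from_rotvec(m["rvec"]).as_matrix();print("wristcam in tool",Rm.T@(-A.T@m["tvec"]-s["tcp_pos"]),"\n",A@Rm,m["camera_matrix"])
E
```

```text
cover top edge [[0.6706489770254045, 0.11354245920562858], [0.6279177556585048, -0.06884392716875212]] mean [0.6493 0.0223 0.076 ] d [0.1873] yaw [-0.23013856951848707]
cover corners [[0.6706489770254045, 0.11354245920562858], [0.6279177556585048, -0.06884392716875212], [0.49174451583015755, -0.03865193877851738], [0.5354634097625576, 0.14776733383156196]] mean [0.5814 0.0385 0.076 ] d [0.1873 0.1395 0.1915] yaw [-0.23013856951848707, -1.7889842373260463, 2.9112364034962943]
bar [[0.5924874073301523, 0.08288417719546398], [0.5700359339580597, -0.006544705660190905]] mean [0.5813 0.0382 0.108 ] d [0.0922] yaw [-0.24597036020832647]
pins [[0.5993943762754863, 0.11744447596126356], [0.562099671450626, -0.03716267021623226]] mean [0.5807 0.0401 0.085 ] d [0.159] yaw [-0.23670047175278822]
mag [[0.5969603628829754, -0.36835643079481967], [0.5673596266627227, -0.4764306689913183], [0.4983151273308992, -0.4561492516557189], [0.5274545047890233, -0.34903086199218597]] mean [ 0.5475 -0.4125  0.012 ] d [0.1121 0.072  0.111 ] yaw [-0.2673363970480037, -1.8565039679636892, 2.875990050259237]
han
[... 345 characters left out ...]
n [ 0.5076 -0.1744  0.07  ] d [0.0627 0.1992 0.0642] yaw [-0.017423882476602422, -1.5904388684981072, -3.1337175960279393]
tubes [[0.5883022871876842, -0.1596179682239789], [0.42612540051327696, -0.1853246304667533]] mean [ 0.5072 -0.1725  0.108 ] d [0.1642] yaw [-1.4135941858056893]
marker [[0.412077576621789, -0.0723945805993714]] mean [ 0.4121 -0.0724  0.01  ] d [] yaw []
[[-0.9422  0.3352 -0.0007]
 [ 0.3352  0.9422 -0.0015]
 [ 0.0001 -0.0016 -1.    ]] [0.1925 0.5412 0.2306]
wristcam in tool [ 0.0806 -0.0008 -0.1429] 
 [[-0.0014  1.     -0.0013]
 [-0.9491 -0.0017 -0.315 ]
 [-0.315   0.0008  0.9491]] [[343.5955   0.     254.4616]
 [  0.     343.5955 195.7593]
 [  0.       0.       1.    ]]
```

```bash
cat >> h.py <<'E'
def go(p,ang,cmd=None):
    "shift (present tool axes, /0.5 m) and turn (/90deg, tool-down at tool-y angle ang) to reach p; apply shift before turn"
    s=r.state(); p0=s["tcp_pos"]; M=R.from_rotvec(s["orientation"])
    y=np.array([np.cos(ang),np.sin(ang),0]); z=np.array([0,0,-1.]); T=R.from_matrix(np.c_[np.cross(y,z),y,z])
    print("pos",p0.round(4),"ang",np.arctan2(*M.as_matrix()[1::-1,1]).round(4),"shift",(M.inv().apply(np.array(p)-p0)/.5).round(4),"turn",((M.inv()*T).as_rotvec()/(np.pi/2)).round(4))
E
python3 -c "
from h import *
go([.581,.0385,.2],-.235)"
```

```text
pos [0.1925 0.5412 0.2306] ang 1.229 shift [-1.069  -0.6868  0.0621] turn [-9.00e-04  7.00e-04  9.32e-01]
```

Emit:
{"api": "play_rows", "payload": {
  "plan": "-0.089 -0.057 0.005 0 0 0;-0.089 -0.057 0.005 0 0 0;-0.089 -0.057 0.005 0 0 0;-0.089 -0.057 0.005 0 0 0;-0.089 -0.057 0.005 0 0 0;-0.089 -0.057 0.005 0 0 0;-0.089 -0.057 0.005 0 0 0;-0.089 -0.057 0.005 0 0 0;-0.089 -0.057 0.005 0 0 0;-0.089 -0.057 0.005 0 0 0;-0.089 -0.057 0.005 0 0 0;-0.089 -0.057 0.005 0 0 0;0 0 0 0 0 0.116;0 0 0 0 0 0.116;0 0 0 0 0 0.116;0 0 0 0 0 0.116;0 0 0 0 0 0.116;0 0 0 0 0 0.116;0 0 0 0 0 0.116;0 0 0 0 0 0.116",
  "jaw": 60
}}

```text
time: 2.65
tcp_pos: [0.5809, 0.0405, 0.2009]
orientation: [-2.466, -1.946, 0.001]
wrist_force: [-0.8, -0.5, -0.4]
grip_width: 0.0599
grasp_force: 0.0
```

```bash
python3 -c "
from h import *
go([.581,.0385,.085],-.235)
crop(r.snapshot('wrist'),0,0,512,384,1.5,'pics/w1.png')
s=r.state();m=r.camera_model('wrist')
A=R.from_rotvec(m['rvec']);
for q in [(.5925,.083,.108),(.570,-.0065,.108),(.5994,.1174,.085),(.562,-.0372,.085)]:
  v=m['camera_matrix']@(A.apply(q)+m['tvec']);print(v[:2]/v[2]*1.5)
"
```

```text
pos [0.5809 0.0405 0.2009] ang -0.2347 shift [-0.0039  0.0013  0.2319] turn [-0.0005  0.0001  0.0002]
[383.78529544 206.57478834]
[382.67477454 387.13451462]
[380.5063824  125.57814271]
[381.82702737 417.00407603]
```

View pics/w1.png

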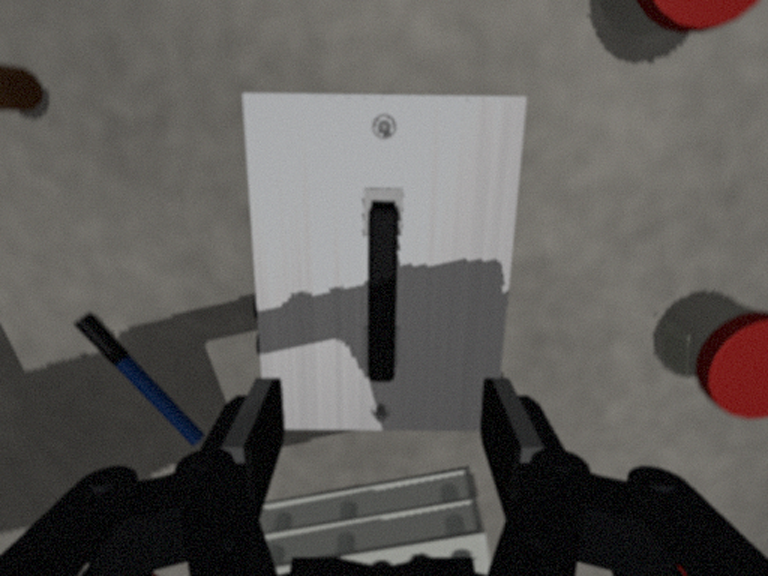

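The wrist view shows the bar upright from (383,204) to (382,380), within about 2 mm of the prediction and centred between the fingers. I'll go down and grip.

Emit:
{"api": "play_rows", "payload": {
  "plan": "-0.004 0 0.03 0 0 0;0 0 0.04 0 0 0;0 0 0.04 0 0 0;0 0 0.04 0 0 0;0 0 0.035 0 0 0;0 0 0.025 0 0 0;0 0 0.015 0 0 0;0 0 0.007 0 0 0;0 0 0 0 0 0"
}}

```text
time: 3.82
tcp_pos: [0.5809, 0.0386, 0.0854]
orientation: [2.46, 1.954, 0.0]
wrist_force: [-0.0, -0.6, 0.3]
grip_width: 0.06
grasp_force: 0.0
```

Emit:
{"api": "play_rows", "payload": {
  "plan": "0 0 0 0 0 0;0 0 0 0 0 0;0 0 0 0 0 0;0 0 0 0 0 0;0 0 0 0 0 0;0 0 0 0 0 0",
  "jaw": 0
}}

```text
time: 4.58
tcp_pos: [0.5812, 0.0386, 0.0859]
orientation: [2.46, 1.953, 0.001]
wrist_force: [-0.9, -0.5, 5.4]
grip_width: 0.0127
grasp_force: 59.6
```

Emit:
{"api": "play_rows", "payload": {
  "plan": "0 0 -0.01 0 0 0;0 0 -0.015 0 0 0;0 0 -0.02 0 0 0;0 0 -0.03 0 0 0;0 0 -0.04 0 0 0;0 0 -0.04 0 0 0;0 0 -0.04 0 0 0;0 0 -0.04 0 0 0;0 0 -0.03 0 0 0;0 0 -0.02 0 0 0;0 0 0 0 0 0"
}}

```text
time: 5.95
tcp_pos: [0.5812, 0.0386, 0.2287]
orientation: [2.46, 1.953, 0.002]
wrist_force: [-0.2, -0.5, -3.3]
grip_width: 0.013
grasp_force: 58.7
```

```bash
python3 -c "
from h import *
go([.4793,.4,.24],.115)"
```

```text
pos [0.5812 0.0386 0.2287] ang -0.2287 shift [ 0.6578 -0.3623 -0.023 ] turn [ 1.100e-03 -1.000e-04 -2.188e-01]
```

Emit:
{"api": "play_rows", "payload": {
  "plan": "0.03 -0.0165 0 0 0 0;0.045 -0.025 0 0 0 0;0.05 -0.0275 0 0 0 0;0.05 -0.0275 0 0 0 0;0.05 -0.0275 0 0 0 0;0.05 -0.0275 0 0 0 0;0.05 -0.0275 0 0 0 0;0.05 -0.0275 0 0 0 0;0.05 -0.0275 0 0 0 0;0.05 -0.0275 0 0 0 0;0.05 -0.0275 0 0 0 0;0.05 -0.0275 0 0 0 0;0.045 -0.025 0 0 0 0;0.038 -0.021 0 0 0 0;0 0 0 0 0 -0.055;0 0 0 0 0 -0.055;0 0 0 0 0 -0.055;0 0 0 0 0 -0.054;0 0 0 0 0 0"
}}

```text
time: 8.32
tcp_pos: [0.4782, 0.4003, 0.2272]
orientation: [-2.09, -2.345, 0.002]
wrist_force: [-0.5, 0.5, -3.3]
grip_width: 0.0124
grasp_force: 58.7
```

```bash
python3 -c "
from h import *
go([.4793,.4,.016],.115)
im=np.hstack([r.snapshot('top')[150:350,0:250],r.snapshot('wrist')[92:292,130:380]]);crop(im,0,0,500,200,1.6,'pics/p1.png')"
```

```text
pos [0.4782 0.4003 0.2272] ang 0.1146 shift [-0.0007  0.0027  0.4224] turn [-0.0008  0.0003 -0.0003]
```

View pics/p1.png

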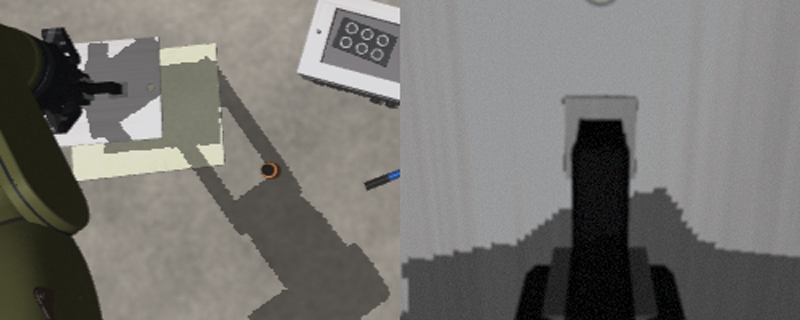

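The cover is held level, bar centred between the fingers, above the pad. The open warmer shows the slide. I'll lower the cover now.

Emit:
{"api": "play_rows", "payload": {
  "plan": "0 0.003 0.02 0 0 0;0 0 0.04 0 0 0;0 0 0.05 0 0 0;0 0 0.05 0 0 0;0 0 0.05 0 0 0;0 0 0.05 0 0 0;0 0 0.045 0 0 0;0 0 0.04 0 0 0;0 0 0.03 0 0 0;0 0 0.02 0 0 0;0 0 0.012 0 0 0;0 0 0.005 0 0 0;0 0 0.003 0 0 0;0 0 0 0 0 0"
}}

```text
time: 10.18
tcp_pos: [0.4806, 0.4005, 0.0207]
orientation: [2.09, 2.346, 0.001]
wrist_force: [0.2, -0.6, -4.3]
grip_width: 0.0129
grasp_force: 58.7
```

Emit:
{"api": "play_rows", "payload": {
  "plan": "0 0 0.003 0 0 0;0 0 0.002 0 0 0;0 0 0 0 0 0"
}}

```text
time: 10.55
tcp_pos: [0.4803, 0.4002, 0.0177]
orientation: [-2.09, -2.346, 0.0]
wrist_force: [-0.3, 0.1, -3.9]
grip_width: 0.0129
grasp_force: 58.7
```

Emit:
{"api": "play_rows", "payload": {
  "plan": "0 0 0.002 0 0 0;0 0 0.0015 0 0 0;0 0 0 0 0 0"
}}

```text
time: 10.92
tcp_pos: [0.4803, 0.4003, 0.016]
orientation: [-2.09, -2.346, 0.0]
wrist_force: [-0.5, 0.3, -3.0]
grip_width: 0.0128
grasp_force: 58.8
```

Emit:
{"api": "play_rows", "payload": {
  "plan": "0 0 0.0015 0 0 0;0 0 0 0 0 0"
}}

```text
time: 11.18
tcp_pos: [0.4804, 0.4003, 0.0159]
orientation: [2.09, 2.346, 0.001]
wrist_force: [-1.1, 0.3, 3.0]
grip_width: 0.0127
grasp_force: 59.6
```

Emit:
{"api": "play_rows", "payload": {
  "plan": "0 0 0 0 0 0;0 0 0 0 0 0;0 0 0 0 0 0;0 0 0 0 0 0;0 0 0 0 0 0",
  "jaw": 50
}}

```text
time: 11.8
tcp_pos: [0.4803, 0.4003, 0.0153]
orientation: [-2.09, -2.346, 0.0]
wrist_force: [-0.3, -0.9, -0.3]
grip_width: 0.0502
grasp_force: 0.0
```

Emit:
{"api": "play_rows", "payload": {
  "plan": "0 0 -0.02 0 0 0;0 0 -0.04 0 0 0;0 0 -0.07 0 0 0;0 0 -0.1 0 0 0;0 0 -0.1 0 0 0;0 0 -0.08 0 0 0"
}}

```text
time: 12.55
tcp_pos: [0.4807, 0.4006, 0.2236]
orientation: [2.089, 2.345, 0.004]
wrist_force: [0.7, -0.4, 0.6]
grip_width: 0.0499
grasp_force: 0.0
```

```bash
python3 -c "
from h import *
go([.4818,-.395,.2],-1.83)
im=r.snapshot('top')
cv2.imwrite('pics/q.png',np.vstack([cv2.resize(im[140:225,180:285,::-1],(735,595),interpolation=cv2.INTER_CUBIC)]))
P=ray('top',[(0,0)],0)"
```

```text
pos [0.4807 0.4006 0.2236] ang 0.1153 shift [-1.5809 -0.181   0.0444] turn [ 2.0000e-04 -2.2000e-03  1.2384e+00]
```

View pics/q.png

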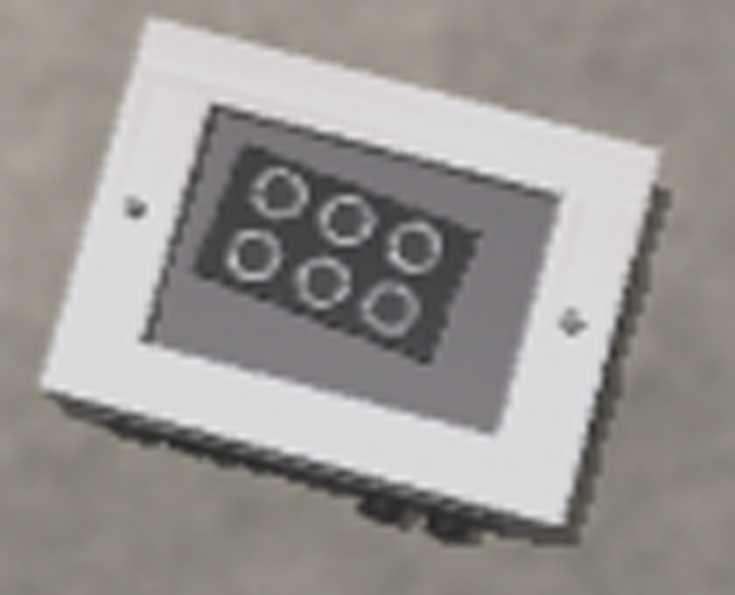

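Slide corners are (243,147), (482,233), (432,362), (194,273), with its ring centres around (333,251). The chamber is clear. I'm moving to the magnifier and measuring the slide from this picture.

Emit:
{"api": "play_rows", "payload": {
  "plan": "-0.05 -0.005 0 0 0 0;-0.08 -0.01 0 0 0 0;-0.1 -0.012 0 0 0 0;-0.1 -0.012 0 0 0 0;-0.1 -0.012 0 0 0 0;-0.1 -0.012 0 0 0 0;-0.1 -0.012 0 0 0 0;-0.1 -0.012 0 0 0 0;-0.1 -0.012 0 0 0 0;-0.1 -0.012 0 0 0 0;-0.1 -0.012 0 0 0 0;-0.1 -0.012 0 0 0 0;-0.1 -0.012 0 0 0 0;-0.1 -0.012 0 0 0 0;-0.1 -0.01 0 0 0 0;-0.1 -0.01 0 0 0 0;-0.08 -0.005 0 0 0 0;-0.07 0 0 0 0 0"
}}

```text
time: 14.85
tcp_pos: [0.4833, -0.4461, 0.2189]
orientation: [-2.089, -2.342, 0.0]
wrist_force: [0.2, -0.0, 0.1]
grip_width: 0.0501
grasp_force: 0.0
```

Emit:
{"api": "play_rows", "payload": {
  "plan": "0 0 0 0 0 0.11;0 0 0 0 0 0.113;0 0 0 0 0 0.113;0 0 0 0 0 0.113;0 0 0 0 0 0.113;0 0 0 0 0 0.113;0 0 0 0 0 0.113;0 0 0 0 0 0.113;0 0 0 0 0 0.113;0 0 0 0 0 0.113;0 0 0 0 0 0.111;0 0 0 0 0 0",
  "jaw": 55
}}

```text
time: 16.35
tcp_pos: [0.4838, -0.4443, 0.2192]
orientation: [-3.114, 0.403, 0.004]
wrist_force: [-0.0, 1.0, -0.6]
grip_width: 0.0551
grasp_force: 0.0
```

```bash
python3 - <<'E'
from h import *
go([.4818,-.395,.003],-1.83)
np.set_printoptions(precision=4,suppress=True)
c=lambda p: uncrop(p,180,140,7)
K=ray("top",c([(243,147),(482,233),(432,362),(194,273)]),.064)
G=ray("top",c([(278,193),(346,220),(413,247),(252,254),(322,281),(389,307)]),.064)
yaw=lambda d: np.arctan2(-d[0],d[1])
print("slide",K.mean(0),G.mean(0),np.linalg.norm(np.diff(K,axis=0),axis=1),yaw(K[0]-K[1]),yaw(K[3]-K[2]),yaw(G[0]-G[2]),yaw(G[3]-G[5]))
W=ray("top",c([(150,18),(661,150),(41,388)]),.072);print("warmer",(W[1]+W[2])/2,yaw(W[0]-W[1]))
m=r.camera_model("wrist")
im=r.snapshot("wrist");crop(im,0,0,512,384,1.5625,"pics/w2.png")
top=r.snapshot("top")
t=[(0,0)]
A=R.from_rotvec(m['rvec'])
a=-.26
for x,y,z in [(37,57,12),(37,-57,12),(-37,57,12),(-37,-57,12),(-49,0,16),(-68,0,16),(-142,0,16)]:
  q=np.array([.5475,-.4125,0])+R.from_euler('z',a).apply([x/1e3,y/1e3,z/1e3])
  v=m['camera_matrix']@(A.apply(q)+m['tvec']);print((x,y),v[:2]/v[2]*1.5625)
E
```

```text
pos [ 0.4838 -0.4443  0.2192] ang -1.8281 shift [-0.0279 -0.0938  0.4326] turn [-0.0007  0.0017  0.0012]
slide [0.5894 0.0464 0.064 ] [0.5905 0.0479 0.064 ] [0.0913 0.0502 0.0908] -0.32940256976126037 -0.34030133075709806 -0.3645964379014838 -0.35218369584812537
warmer [0.5825 0.0403 0.072 ] -0.23593126123127317
(37, 57) [227.9883 111.1244]
(37, -57) [413.9032 111.3783]
(-37, 57) [239.0962 230.9312]
(-37, -57) [412.6683 231.2396]
(-49, 0) [325.8176 250.3494]
(-68, 0) [326.9826 278.2698]
(-142, 0) [331.1705 378.6364]
```

View pics/w2.png

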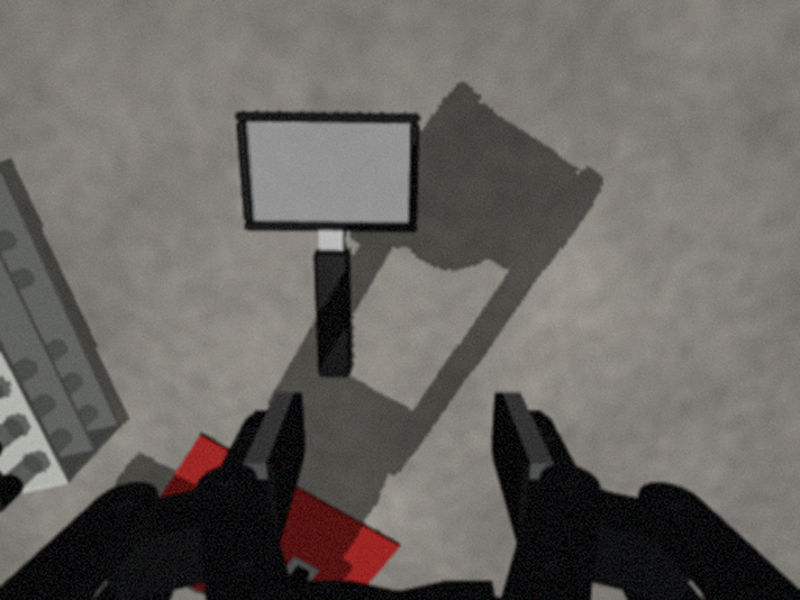

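The wrist view shows the magnifier with frame corners (237,113), (420,115), (415,231), (246,229) and the handle from (332,252) to (336,376). I'll refine the grasp point from these.

```bash
python3 - <<'E'
from h import *
np.set_printoptions(precision=4,suppress=True)
m=r.camera_model("wrist")
F=ray("wrist",big([(237,113),(420,115),(415,231),(246,229)]),.012,m)
H=ray("wrist",big([(332,251),(336,376)]),.016,m)
d=H[0]-H[1];f=F[0]-F[1]
print("frame",F.mean(0),np.linalg.norm(np.diff(F,axis=0),axis=1),"yaw",np.arctan2(-f[0],f[1]),"handle",H,np.linalg.norm(d),np.arctan2(d[1],d[0]))
g=H[0]+(H[1]-H[0])*19/93; print(g)
go([g[0],g[1],.003],-np.pi/2-.257)
E
```

```text
frame [ 0.547  -0.4162  0.012 ] [0.1125 0.0719 0.111 ] yaw -0.26763558913246177 handle [[ 0.4996 -0.4038  0.016 ]
 [ 0.4122 -0.3801  0.016 ]] 0.09052222720793363 -0.2645946212899363
[ 0.4817 -0.399   0.016 ]
pos [ 0.4844 -0.4445  0.2196] ang -1.8267 shift [-0.0276 -0.0864  0.4333] turn [-0.0005  0.0011  0.0007]
```

Emit:
{"api": "play_rows", "payload": {
  "plan": "-0.014 -0.045 0.03 0 0 0.003;-0.0135 -0.046 0.05 0 0 0.003;0 0 0.06 0 0 0;0 0 0.06 0 0 0;0 0 0.06 0 0 0;0 0 0.05 0 0 0;0 0 0.04 0 0 0;0 0 0.03 0 0 0;0 0 0.015 0 0 0;0 0 0.01 0 0 0;0 0 0 0 0 0"
}}

```text
time: 17.82
tcp_pos: [0.4842, -0.3973, 0.0179]
orientation: [3.113, -0.419, 0.0]
wrist_force: [-0.1, 0.5, 0.2]
grip_width: 0.0552
grasp_force: 0.0
```

```bash
python3 - <<'E'
from h import *
go([.4817,-.3975,.003],-np.pi/2-.264)
crop(r.snapshot("wrist"),130,180,256,204,2.9,"pics/w3.png")
E
```

```text
pos [ 0.4842 -0.3973  0.0179] ang -1.8385 shift [-0.0046  0.0016  0.0299] turn [ 0.0001 -0.0002 -0.0023]
```

View pics/w3.png

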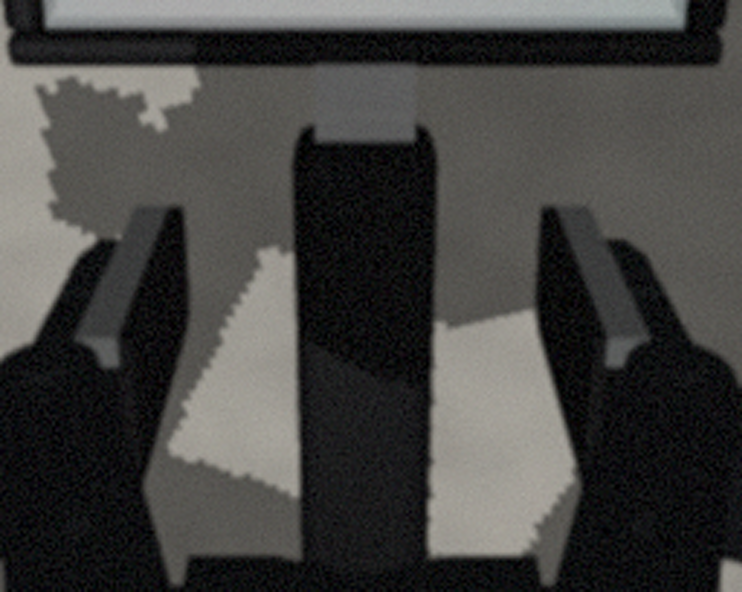

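The handle (centre column 366) is centred between the fingertips (mid 362). I'll go down and close.

Emit:
{"api": "play_rows", "payload": {
  "plan": "-0.004 0.001 0.014 0 0 0;0 0 0.011 0 0 0;0 0 0.006 0 0 0;0 0 0 0 0 0"
}}

```text
time: 18.38
tcp_pos: [0.4818, -0.397, 0.0019]
orientation: [-3.113, 0.42, 0.001]
wrist_force: [0.1, -0.4, 1.1]
grip_width: 0.055
grasp_force: 0.0
```

Emit:
{"api": "play_rows", "payload": {
  "plan": "0 0 0 0 0 0;0 0 0 0 0 0;0 0 0 0 0 0;0 0 0 0 0 0;0 0 0 0 0 0;0 0 0 0 0 0",
  "jaw": 0
}}

```text
time: 19.12
tcp_pos: [0.4823, -0.3974, 0.0027]
orientation: [3.113, -0.42, 0.001]
wrist_force: [-0.5, -0.0, 5.4]
grip_width: 0.0225
grasp_force: 61.3
```

Emit:
{"api": "play_rows", "payload": {
  "plan": "0 0 -0.01 0 0 0;0 0 -0.02 0 0 0;0 0 -0.04 0 0 0;0 0 -0.06 0 0 0;0 0 -0.06 0 0 0;0 0 -0.06 0 0 0;0 0 -0.06 0 0 0;0 0 -0.05 0 0 0;0 0 -0.03 0 0 0;0 0 -0.015 0 0 0;0 0 0 0 0 0;0 0 0 0 0 0"
}}

```text
time: 20.62
tcp_pos: [0.4814, -0.3967, 0.2036]
orientation: [-3.112, 0.419, 0.003]
wrist_force: [-0.4, -0.7, -3.1]
grip_width: 0.0223
grasp_force: 60.6
```

```bash
python3 - <<'E'
from h import *
go([.5,0.05,.2],-np.pi/2-.345)
a=r.snapshot("wrist");b=r.snapshot("scene");t=r.snapshot("top")
cv2.imwrite("pics/w4.png",np.vstack([cv2.resize(a[...,::-1],(768,576),interpolation=cv2.INTER_CUBIC)]))
cv2.imwrite("pics/s4.png",b[...,::-1]);cv2.imwrite("pics/t4.png",t[...,::-1])
E
```

```text
pos [ 0.4814 -0.3967  0.2036] ang -1.8388 shift [-0.2007 -0.8713  0.0085] turn [-0.0006  0.0013  0.049 ]
```

View pics/w4.png

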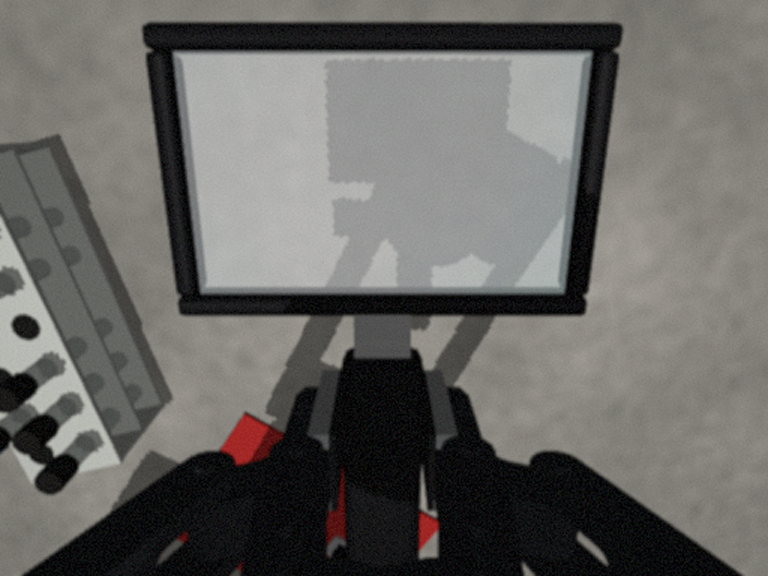

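The magnifier is held by its handle close to the neck. Its outer frame corners are at about (145,24), (621,25), (585,313), (180,313). Next I'll get its pose in the grasp by PnP.

```bash
cat >> h.py <<'E'
def magpose(px,m):
    "px native: outer top-face corners (+37,+57),(+37,-57),(-37,-57),(-37,57) -> world pos, R"
    o=np.array([(37,57,12),(37,-57,12),(-37,-57,12),(-37,57,12)],float)/1e3
    _,rv,tv=cv2.solvePnP(o,np.array(px,float),m["camera_matrix"],None,flags=cv2.SOLVEPNP_SQPNP)
    pr=cv2.projectPoints(o,rv,tv,m["camera_matrix"],None)[0][:,0]
    A=R.from_rotvec(m["rvec"]); return A.inv().apply(tv[:,0]-m["tvec"]),A.inv()*R.from_rotvec(rv[:,0]),np.abs(pr-px).max()
E
python3 - <<'E'
from h import *
np.set_printoptions(precision=4,suppress=True)
m=r.camera_model("wrist");s=r.state()
px=(np.array([(145,24),(621,25),(585,313),(180,313)])+.5)/1.5-.5
p,M,e=magpose(px,m);print("mag",p,M.as_rotvec(),M.as_matrix()[:,2],"err",e)
T=R.from_rotvec(s["orientation"]);print("in tool",T.inv().apply(p-s["tcp_pos"]))
# check in top view: expected outline
P=ray("wrist",px,p[2]+.012,m);print(P,np.linalg.norm(np.diff(P,axis=0),axis=1))
t=r.camera_model("top");o=np.array([(37,57,12),(37,-57,12),(-37,-57,12),(-37,57,12)])/1e3
print(cv2.projectPoints(p+M.apply(o),t["rvec"],t["tvec"],t["camera_matrix"],None)[0][:,0])
E
```

```text
mag [ 0.5456 -0.4153  0.1973] [ 0.0079  0.0181 -0.2707] [ 0.0168 -0.0102  0.9998] err 0.8099755405019842
in tool [0.0666 0.0009 0.0064]
[[ 0.5964 -0.3703  0.2093]
 [ 0.5658 -0.4799  0.2093]
 [ 0.495  -0.4608  0.2093]
 [ 0.5255 -0.35    0.2093]] [0.1138 0.0734 0.115 ]
[[415.3721 163.0342]
 [465.673  177.8251]
 [458.6946 209.7959]
 [407.7565 194.7236]]
```

```bash
python3 -c "
from h import *
go([.5276,.0704,.213],-np.pi/2-.345)"
```

```text
pos [ 0.4816 -0.3968  0.2038] ang -1.8388 shift [-0.1587 -0.9255 -0.0174] turn [-0.0005  0.0011  0.049 ]
```

Emit:
{"api": "play_rows", "payload": {
  "plan": "-0.0034 -0.02 -0.002 0 0 0;-0.007 -0.04 -0.005 0 0 0;-0.0103 -0.06 -0.005 0 0 0;-0.0103 -0.06 -0.005 0 0 0;-0.0103 -0.06 0 0 0 0;-0.0103 -0.06 0 0 0 0;-0.0103 -0.06 0 0 0 0;-0.0103 -0.06 0 0 0 0;-0.0103 -0.06 0 0 0 0;-0.0103 -0.06 0 0 0 0;-0.0103 -0.06 0 0 0 0;-0.0103 -0.06 0 0 0 0;-0.0103 -0.06 0 0 0 0;-0.0103 -0.06 0 0 0 0;-0.0103 -0.06 0 0 0 0;-0.0077 -0.045 0 0 0 0;-0.005 -0.03 0 0 0 0;-0.0018 -0.01 0 0 0 0;0 0 0 0 0 0"
}}

```text
time: 23.15
tcp_pos: [0.5276, 0.0699, 0.2134]
orientation: [3.113, -0.419, -0.0]
wrist_force: [-0.1, -0.1, -1.9]
grip_width: 0.0224
grasp_force: 60.6
```

Emit:
{"api": "play_rows", "payload": {
  "plan": "0 0 0 0 0 0.012;0 0 0 0 0 0.02;0 0 0 0 0 0.017;0 0 0 0 0 0"
}}

```text
time: 23.65
tcp_pos: [0.5279, 0.0695, 0.2133]
orientation: [3.095, -0.541, -0.0]
wrist_force: [-0.3, 0.4, -1.0]
grip_width: 0.0224
grasp_force: 60.6
```

```bash
python3 - <<'E'
from h import *
go([.5276,.0704,.093],-np.pi/2-.345)
m=r.camera_model("wrist");a=r.snapshot("wrist");cv2.imwrite("pics/w5.png",cv2.resize(a[...,::-1],(768,576),interpolation=cv2.INTER_CUBIC))
np.set_printoptions(precision=1,suppress=True)
o=np.array([(25,45,4),(25,-45,4),(-25,-45,4),(-25,45,4)])/1e3
P=R.from_euler('z',-.345).apply(o)+[.59,.047,.06]
print(cv2.projectPoints(P,m["rvec"],m["tvec"],m["camera_matrix"],None)[0][:,0]*1.5)
E
```

```text
pos [0.5279 0.0695 0.2133] ang -1.9166 shift [-0.0011 -0.0014  0.2406] turn [ 0.      0.     -0.0005]
[[296.6 103.5]
 [465.7 103.1]
 [461.4 197.9]
 [301.4 198.2]]
```

View pics/w5.png

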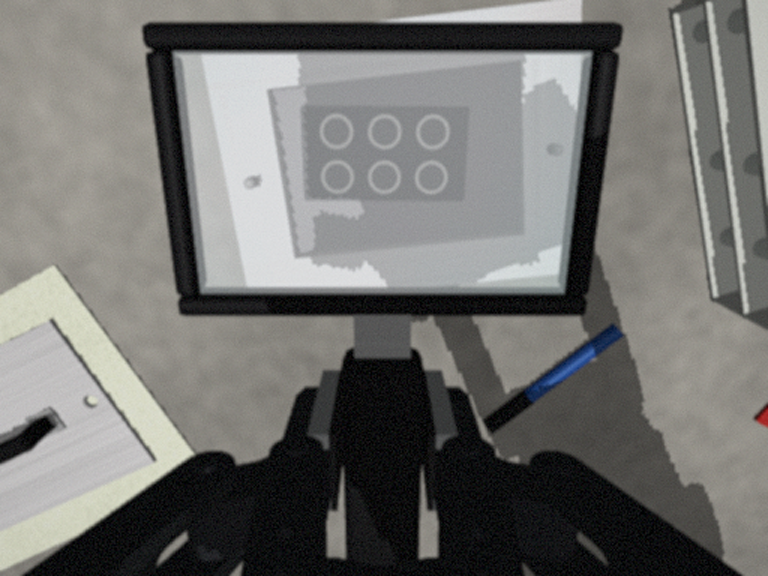

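The slide shows through the lens with corners (303,107), (468,109), (463,201), (304,198), within 2 mm and 0.015 rad of the prediction. The cover lies on the pad. I'll make a small correction and go down.

Emit:
{"api": "play_rows", "payload": {
  "plan": "-0.003 0 0.01 0 0 0.006;0 0 0.02 0 0 0;0 0 0.03 0 0 0;0 0 0.035 0 0 0;0 0 0.035 0 0 0;0 0 0.03 0 0 0;0 0 0.03 0 0 0;0 0 0.02 0 0 0;0 0 0.015 0 0 0;0 0 0.01 0 0 0;0 0 0.005 0 0 0;0 0 0 0 0 0;0 0 0 0 0 0"
}}

```text
time: 25.32
tcp_pos: [0.5267, 0.0704, 0.0936]
orientation: [-3.092, 0.554, -0.001]
wrist_force: [-0.1, -0.3, -1.0]
grip_width: 0.0221
grasp_force: 60.6
```

```bash
python3 - <<'E'
from h import *
go([.5271,.0705,.093],-np.pi/2-.355)
a=r.snapshot("wrist");b=r.snapshot("top")
cv2.imwrite("pics/f.png",np.hstack([cv2.resize(a[0:260,60:450,::-1],(450,300)),cv2.resize(b[120:290,20:275,::-1],(450,300),interpolation=cv2.INTER_CUBIC)])[:, :900][:, :]) if 0 else cv2.imwrite("pics/f.png",np.vstack([cv2.resize(a[0:220,60:450,::-1],None,fx=1.5,fy=1.5,interpolation=cv2.INTER_CUBIC),cv2.resize(b[130:290,20:280,::-1],(585,260),interpolation=cv2.INTER_CUBIC)]))
print(r.state()["wrist_force"],r.state()["grasp_force"],r.state()["time"])
E
```

```text
pos [0.5267 0.0704 0.0936] ang -1.9252 shift [ 0.0006 -0.0005  0.0013] turn [-0.0002 -0.0004  0.0004]
[ 0.20387447  0.19507199 -1.97516866] 60.56219816207886 25.425
```

View pics/f.png

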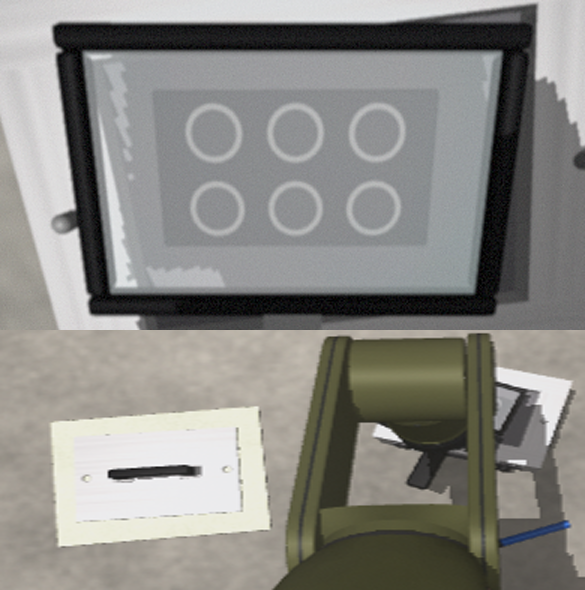

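```bash
python3 - <<'E'
from h import *
np.set_printoptions(precision=4,suppress=True)
c=lambda p:uncrop(p,60,0,1.5)
m=r.camera_model("wrist")
S=ray("wrist",c([(153,89),(438,90),(425,246),(163,245)]),.064,m);d=S[0]-S[1]
p,M,e=magpose(c([(54,24),(531,25),(495,313),(90,313)]),m)
F=ray("wrist",c([(54,24),(531,25),(495,313),(90,313)]),.101,m)
print("slide",S.mean(0),np.arctan2(-d[0],d[1]),"mag",p,M.as_euler("xyz"),F.mean(0))
E
```

```text
slide [0.5884 0.046  0.064 ] -0.35908503746107 mag [0.589  0.0465 0.0874] [ 0.0049  0.0125 -0.3566] [0.5892 0.0465 0.101 ]
```

The magnifier is within 1 mm of the slide's centre, about 23 to 25 mm above its face, level and aligned. The cover lies centred on the pad, so I'm handing in.

```bash
python3 -c "
from workcell import r
print(r.sign_off())"
```

```text
the job is handed in; nothing more can be done
None
```

I handed the job in: the cover lies handle up in the middle of the pad, and the magnifier is held level and aligned, centred within about 1 mm of the slide and about 24 mm above its face by my last measurement; the judge gave no verdict.

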